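# Open the dial lock and hold up its shackle

## Task

Turn the dial of the lock box clockwise through its clicks until the gate in its rim stands over the shackle's toe, then pull the shackle straight up out of the lock. Finish holding the shackle upright and still in the gripper, clear above the box, at least 10 cm higher than where it sat (do not put it down), and leave the jar, the petri dish and the marker where they are.

Things in the scene. Friction and masses are not known exactly. Their poses are not given: they have to be found in the camera images.
- lockbox: Fixed flat grey metal box, 200 (x) x 140 (y) x 43 mm, with an aluminium lock housing on its lid whose top is 75 mm above the table. Origin: centre of the underside, on the table. Its x axis points from the dial to the shackle end. The dial's vertical axis is at (-38, 0) mm; the shackle's two legs stand in round wells 11 mm wide and 22 mm deep at (40, 0) and (40, 36) mm. A flat hasp tongue (16 mm wide, its top at 78 mm) lies between the legs and does not hinder lifting.
- dial (a joint): Angle of the dial in rad; it grows as the dial turns clockwise seen from above, range -2.7 to 0.9. At 0 the gate stands over the toe and the shackle is free (within about 0.12 rad either side); anywhere else the dial plate holds the toe down. It starts between about -2.3 and -0.9. Sprung clicks every 0.524 rad (30 degrees), one of them at 0, draw the dial in; turning takes about 0.1 N m.
- dial_grip (a point): Middle of the dial's black bar grip, on the dial axis, 117 mm above the table. The bar is 46 mm long, 14 mm thick, 26 mm high (104 to 130 mm above the table) on a stalk 22 mm across. The point's x axis lies along the bar (and from the axis to the gate), its z axis up; at dial = 0 it is parallel to the box's x axis.
- gate (a point): Point in the gate, the one gap (about 16 mm wide, 12 mm deep) in the rim of the dark steel dial plate, 33 mm out from the dial axis and level with the plate's top, 90.5 mm above the table. The plate is 76 mm across, 6 mm thick, with a short white mark at each click but none at the gate.
- shackle: Loose steel U of 8 mm round bar, open side down, 44 mm wide over its legs (along y) and 76 mm high, mass about 0.12 kg. Origin: at the foot, midway between the legs, 53 mm above the table when locked, at (40, 18) mm of the box; z up, axes parallel to the box's. The leg at y = -18 mm carries a toe: a 7 mm round bar reaching 50 mm towards -x at height 26 mm, its end under the dial plate (1.5 mm play).
- shackle_grip (a point): Point midway between the shackle's legs, 55 mm above its origin (108 mm above the table when locked), at the height to grip it across both legs (44 mm wide, along the shackle's y). Same axes as the shackle.
- jar: White sample jar with white lid, 48 mm across, 64 mm high, standing on the table. Origin: centre of the underside. Not to be disturbed.
- petri: Closed flat whitish petri dish, 66 mm across, 14 mm high, on the table. Origin: centre of the underside. Not to be disturbed.
- marker: Marker pen lying on the table, 135 mm long, 17 mm thick. Origin: middle of the underside. Not to be disturbed.
Things that resemble listed ones, but are neither listed nor needed, are in the scene too. Leave any purple or red look-alike of the shackle alone.

How it is judged:
By the outcome, as a careful person would: the job done as asked, in the order asked, and still so for the second after the job is handed in, while the arm keeps its last pose, push and grip.
It also fails if it takes over 51 s, if anything falls off the work surface, if the arm or the gripper's body presses on something with over 40 N, if the wrist force passes 120 N, or if a joint passes its speed limit or range.

## Robot

A 6-joint arm with a two-finger parallel gripper is mounted at the origin on a cart in front of the work surface, level with it; the furniture and walls round the work are solid. World frame = base frame: x ahead of the robot, y to its left, z up, the work surface at z = 0. Lengths are in m, angles in rad, forces in N, time in s.
With the tool pointing down it reaches from about 0.4 to 0.825 m from the base axis. Payload 7 kg.
Tool frame: the origin (TCP) lies at the very end of the fingers, on their centre line; the grasp point (between the pads) lies 19 mm behind it; z points along the fingers, y is the line along which they close (so a half turn about z gives the same grasp; the last joint's range is limited). The gripper opens to 88 mm and grips with 3 to 60 N. Pads are 19 mm wide; open, the fingers measure 130 mm over their backs; the gripper's body (78 mm by 193 mm) begins 47 mm behind the grasp point.
Start: joints at [1.502, 0.359, 0.012, 0, -1.224, -0.288], TCP at [0.236, 0.632, 0.227] pointing down, gripper open.
Joint ranges: [-3.07, 3.07], [-1.43, 2.12], [-1.02, 1.25], [-3.03, 1.67], [-3.05, -0], [-3.03, 3.03]. Speed limits (rad/s): [2.39, 2.39, 3.01, 3.14, 3.14, 3.14].

## Interface

Orientations are given as [roll, pitch, yaw] about the fixed x, y, z axes, in that order (R = Rz(yaw) Ry(pitch) Rx(roll)).
In Python, from station import arm gives the robot as it stands. The module is installed in compiled form; this text tells all that it offers.
- The arm moves only by the shell command python3 -m crank 'ROWS' [FORCE]. ROWS is JSON, a list of rows, each an object of numbers: "dx", "dy", "dz": the shift along the world's x, y, z in m; "twist": the turn about the world's z in degrees; "grip": the opening, from -1 (shut) to 1 (fully open). A call has exactly 5 rows; each row is the pose to reach, as a shift and turn from the pose commanded when the call began; what a row does not reach only later rows make up. A row lasts 1/12 s, in which the tool goes at most 41.7 mm and 7.16 degrees, less where a joint would pass 70% of its speed; a pose out of reach is approached as far as the arm can. A call with a gripper value outside its range is refused whole. The fingers move at their own pace and stop on an object; FORCE is the grip in N (left out, the last holds). Time passes only in rows, so rows that repeat a pose let the fingers close, or fill a call up. It gives the time, the measured TCP pose, the force, the opening and the grip force at its end, in the units of the state.
- arm.get_state(): the state, without advancing time (a new reading comes with each control period).
- arm.grab_frame(name): name is "scene" or "side" or "wrist"; returns the picture (480x640x3 uint8, red, green, blue); there is no depth.
- arm.get_calibration(name): a dict with "fx", "fy", "cx", "cy" (pixels), "cam_to_world" (4x4, takes a point from camera to world coordinates); the wrist camera has in their place "tool_from_camera" (4x4, takes a point from camera to tool coordinates, whose origin is the TCP and whose axes are the flange's). Camera axes: x right, y down, z forward; pixel columns grow to the right and rows downward; lengths in m; the calibration is good to about 2 mm. A picture is of the moment at which its call begins: read the wrist's pose just before it. get_calibration takes no time and is no camera call.
- arm.job_done(): hands the job in; it is judged then, once.
The state is a dict: "t": time; "q": joint angles; "qd": joint speeds; "joint_efforts": joint torques, N m; "eef_pos": TCP position; "ee_rot": TCP orientation; "force": force on the tool from outside, world axes, zero at the start; "moment": the same for the moment, N m; "width": finger opening in m; "gripper_force": force on a finger pad.
Only numpy, scipy, OpenCV 4.12 (cv2) and the standard library are available. Lean on these libraries where they do the work, as an engineer would, in place of code of your own. Each camera call takes 0.05 s, during which the arm holds its last target. There are 200 camera calls.

## Working session

There is one attempt and no reset: what is moved stays moved. The work goes in short steps, Python scripts to look and compute and a shell command to move; the robot and the scene stay as the last step left them, time stands still between calls to the robot, and variables do not carry over. Pictures are saved under pics/ and viewed, at most 10 in all, crops included, and the job is handed in when it is done.

```bash
mkdir -p pics
python3 - <<'E'
from station import arm
import cv2,numpy as np
s=arm.get_state();print({k:np.round(v,3).tolist() for k,v in s.items()})
np.set_printoptions(suppress=True,precision=4)
ims=[]
for n in ["scene","side","wrist"]:
    im=arm.grab_frame(n);cv2.imwrite(f"pics/{n}0.png",im[:,:,::-1]);print(n,arm.get_calibration(n))
E
```

```text
{'t': 0.0, 'q': [1.502, 0.359, 0.011, -0.0, -1.224, -0.288], 'qd': [-0.001, 0.002, -0.001, -0.0, 0.001, 0.0], 'joint_efforts': [0.0, -58.271, 29.305, 6.998, 0.007, -0.0], 'eef_pos': [0.236, 0.632, 0.226], 'ee_rot': [3.14, -0.0, -0.357], 'force': [0.508, -0.13, 0.825], 'moment': [-0.036, -0.025, -0.061], 'gripper_force': 0.0, 'width': 0.088}
scene {'fx': 584.8636777249216, 'fy': 584.8636777249216, 'cx': 319.2891598322367, 'cy': 236.1339689800296, 'cam_to_world': array([[-0.9558,  0.1637, -0.2443,  0.8488],
       [ 0.2939,  0.5611, -0.7738,  0.8427],
       [ 0.0104, -0.8114, -0.5844,  0.8291],
       [ 0.    ,  0.    ,  0.    ,  1.    ]])}
side {'fx': 566.1376495854735, 'fy': 566.1376495854735, 'cx': 325.05132633116915, 'cy': 239.85726853192065, 'cam_to_world': array([[ 0.1903, -0.7912,  0.5812, -0.0808],
       [-0.9816, -0.1632,  0.0992, -0.2465],
       [ 0.0163, -0.5893, -0.8077,  0.9641],
       [ 0.    ,  0.    ,  0.    ,  1.    ]])}
wrist {'fx': 344.72487023155463, 'fy': 344.72487023155463, 'cx': 319.71208287626405, 'cy': 238.0813537540551, 'tool_from_camera': array([[-0.0006, -0.9622, -0.2724,  0.0729],
       [ 1.    , -0.0005, -0.0004, -0.0002],
       [ 0.0002, -0.2724,  0.9622, -0.1569],
       [ 0.    ,  0.    ,  0.    ,  1.    ]])}
```

View pics/scene0.png

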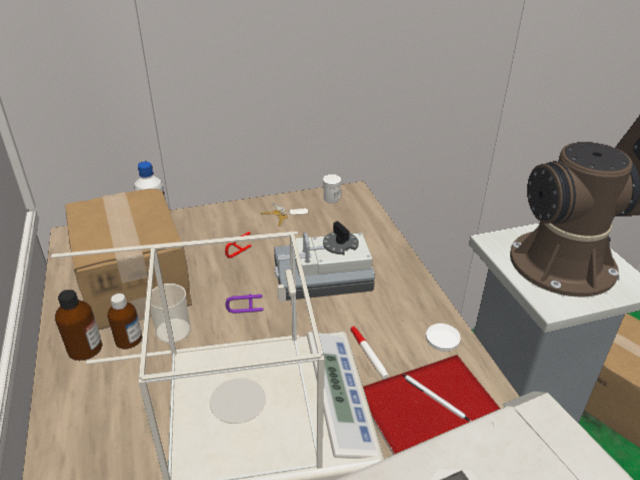

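View pics/side0.png

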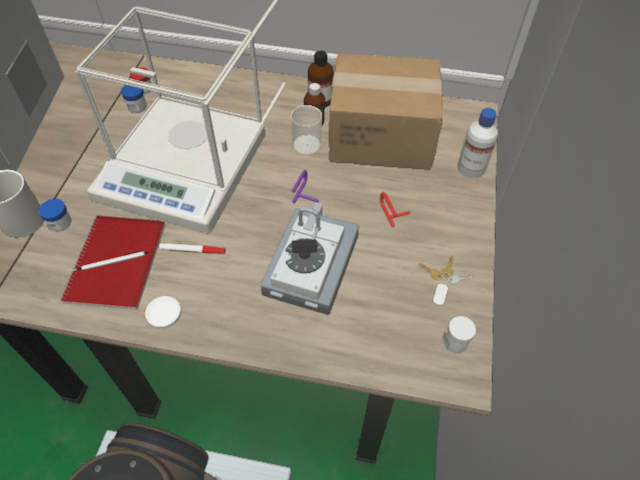

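The scene view shows the box at about (325,265), with the dial at (341,235). In the side view the box is at (311,258), the dial at (305,255) and the shackle at (310,215). The balance frame stands at the box's +y side. Next I'll enlarge both.

Run:
```python
import cv2,numpy as np
a=cv2.imread('pics/scene0.png')[210:310,265:395];b=cv2.imread('pics/side0.png')[195:315,255:365]
a=cv2.resize(a,None,fx=3,fy=3,interpolation=2);b=cv2.resize(b,None,fx=3.6,fy=3.6,interpolation=2)
c=np.zeros((440,800,3),np.uint8);c[:300,:390]=a;c[:432,396:792]=b
cv2.imwrite('pics/c1.png',c)
```

```text
(no output)
```

View pics/c1.png

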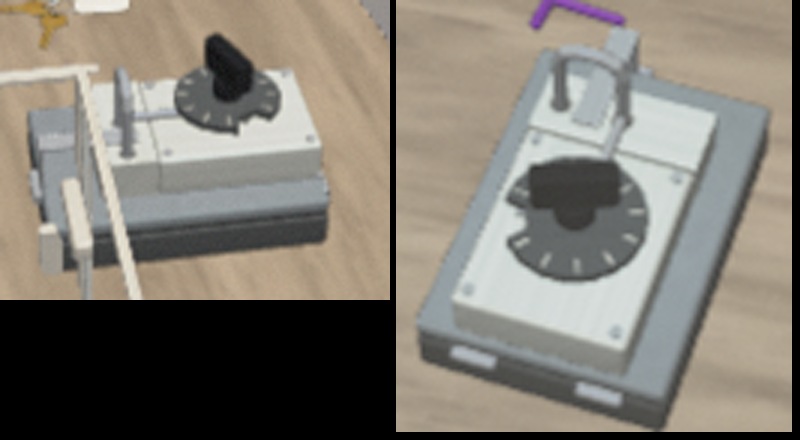

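```bash
cat > h.py <<'E'
from station import arm
import numpy as np
from scipy.spatial.transform import Rotation as R
def cam(n,s=None):
    c=arm.get_calibration(n)
    if n!="wrist": return c,c["cam_to_world"]
    T=np.eye(4);T[:3,:3]=R.from_euler('xyz',s["ee_rot"]).as_matrix();T[:3,3]=s["eef_pos"]
    return c,T@np.array(c["tool_from_camera"])
def ray(n,u,v,s=None):
    c,M=cam(n,s);d=M[:3,:3]@np.array([(u-c["cx"])/c["fx"],(v-c["cy"])/c["fy"],1]);return M[:3,3],d/np.linalg.norm(d)
def plane(r,z): return r[0]+r[1]*(z-r[0][2])/r[1][2]
def tri(a,b):
    A=np.stack([a[1],-b[1]],1);t=np.linalg.lstsq(A,b[0]-a[0],rcond=None)[0]
    p,q=a[0]+t[0]*a[1],b[0]+t[1]*b[1];return (p+q)/2,np.linalg.norm(p-q)
def proj(n,P,s=None):
    c,M=cam(n,s);p=np.linalg.inv(M)@np.append(P,1);return c["fx"]*p[0]/p[2]+c["cx"],c["fy"]*p[1]/p[2]+c["cy"]
E
python3 - <<'E'
from h import *
np.set_printoptions(suppress=True,precision=4)
sd=lambda x,y:ray("side",255+(x-396)/3.6,195+y/3.6)
sc=lambda x,y:ray("scene",265+x/3,210+y/3)
print("plate",tri(sd(578,218),sc(228,97)))
print("bartop",tri(sd(575,171),sc(228,54)))
print("shackle top", tri(sd(592,55),sc(123,73)))
S=[plane(sd(*p),.075)[:2] for p in [(536,140),(678,178),(467,288),(616,331)]]
print("screws",np.array(S))
for a,b in [(2,0),(3,1),(1,0),(3,2)]: d=S[b]-S[a];print(np.linalg.norm(d),np.degrees(np.arctan2(d[1],d[0])))
print("gate",plane(sd(515,228),.0905),"legs foot",plane(sd(560,105),.075),plane(sd(626,120),.075))
print("bar ends",plane(sd(530,170),.13),plane(sd(620,170),.13))
E
```

```text
plate (array([ 0.5029, -0.1081,  0.0878]), np.float64(0.007313053114151259))
bartop (array([ 0.5047, -0.1067,  0.1266]), np.float64(0.007337034794293565))
shackle top (array([ 0.5811, -0.1009,  0.1283]), np.float64(0.0032802445356864027))
screws [[ 0.5608 -0.0748]
 [ 0.5514 -0.1551]
 [ 0.4607 -0.0612]
 [ 0.4507 -0.1416]]
0.10098724067026305 -7.785279361385316
0.10153011435891607 -7.640707613569421
0.08082367256733482 83.30728950105527
0.08107131429674813 82.92046558920168
gate [ 0.492  -0.0798  0.0905] legs foot [ 0.5869 -0.0824  0.075 ] [ 0.5841 -0.1201  0.075 ]
bar ends [ 0.5021 -0.0867  0.13  ] [ 0.5112 -0.1312  0.13  ]
```

Run:
```python
from h import *
np.set_printoptions(suppress=True,precision=3)
for a,b in [((206,105),(295,238)),((80,70),(320,355)),((137,10),(145,378)),((250,38),(150,245))]:
    print(tri(ray("side",*a),ray("scene",*b)))
for p in [(218,195),(90,190),(460,345),(163,312),(225,251),(160,247)]: print(p,plane(ray("side",*p),0.02))
```

```text
(array([0.66 , 0.106, 0.28 ]), np.float64(0.006288045165519236))
(array([0.697, 0.363, 0.287]), np.float64(0.0062590919764432375))
(array([0.907, 0.335, 0.285]), np.float64(0.007511230823173377))
(array([0.877, 0.078, 0.285]), np.float64(0.010998902596166255))
(218, 195) [0.67  0.121 0.02 ]
(90, 190) [0.627 0.399 0.02 ]
(460, 345) [ 0.415 -0.417  0.02 ]
(163, 312) [0.372 0.136 0.02 ]
(225, 251) [0.53  0.063 0.02 ]
(160, 247) [0.513 0.195 0.02 ]
```

View pics/wrist0.png

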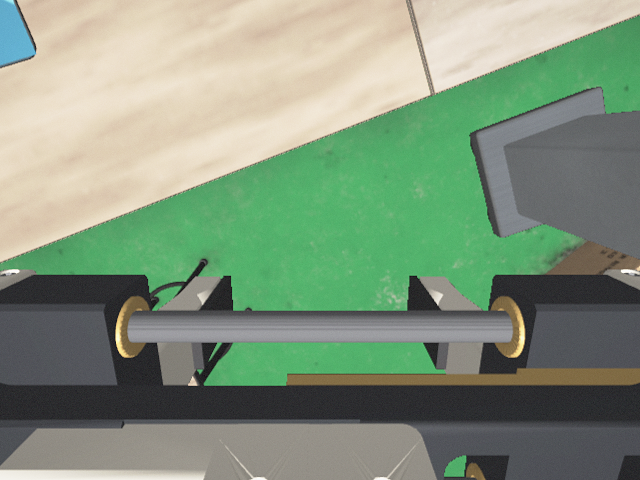

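The wrist camera shows only floor and table here. The dial axis estimate is (0.505, -0.109), the box yaw is about -7.5° and the bar points to about 105-113°. Now moving above the dial.

```bash
python3 -m crank '[{"dx":0.02,"dy":-0.035,"twist":-7,"grip":1},{"dx":0.04,"dy":-0.07,"twist":-14,"grip":1},{"dx":0.06,"dy":-0.105,"twist":-21,"grip":1},{"dx":0.08,"dy":-0.14,"twist":-28,"grip":0.6},{"dx":0.10,"dy":-0.175,"twist":-35,"grip":0.2}]' 20
python3 -m crank '[{"dx":0.018,"dy":-0.037,"twist":-2,"grip":0.2},{"dx":0.036,"dy":-0.074,"twist":-4,"grip":0.2},{"dx":0.054,"dy":-0.111,"twist":-6,"grip":0.2},{"dx":0.072,"dy":-0.148,"twist":-8,"grip":0.2},{"dx":0.09,"dy":-0.185,"twist":-11,"grip":0.2}]'
```

```text
invalid input at $[0]: expected keys dx, dy, dz, twist, grip
invalid input at $[0]: expected keys dx, dy, dz, twist, grip
```

```bash
python3 -m crank '[{"dx":0.02,"dy":-0.035,"dz":0,"twist":-7,"grip":1},{"dx":0.04,"dy":-0.07,"dz":0,"twist":-14,"grip":1},{"dx":0.06,"dy":-0.105,"dz":0,"twist":-21,"grip":1},{"dx":0.08,"dy":-0.14,"dz":0,"twist":-28,"grip":0.6},{"dx":0.10,"dy":-0.175,"dz":0,"twist":-35,"grip":0.2}]' 20
python3 -m crank '[{"dx":0.018,"dy":-0.037,"dz":0,"twist":-2,"grip":0.2},{"dx":0.036,"dy":-0.074,"dz":0,"twist":-4,"grip":0.2},{"dx":0.054,"dy":-0.111,"dz":0,"twist":-6,"grip":0.2},{"dx":0.072,"dy":-0.148,"dz":0,"twist":-8,"grip":0.2},{"dx":0.09,"dy":-0.185,"dz":0,"twist":-11,"grip":0.2}]'
```

```text
t: 0.57
eef_pos: [0.3362, 0.4556, 0.2263]
ee_rot: [3.141, -0.0, -0.973]
force: [0.2, 0.4, 0.3]
width: 0.079
gripper_force: 0.0
t: 0.98
eef_pos: [0.426, 0.2705, 0.2266]
ee_rot: [-3.141, 0.0, -1.161]
force: [1.6, 1.0, 0.3]
width: 0.0532
gripper_force: 0.0
```

```bash
python3 -m crank '[{"dx":0.008,"dy":-0.038,"dz":0,"twist":0,"grip":0.2},{"dx":0.016,"dy":-0.076,"dz":0,"twist":0,"grip":0.2},{"dx":0.024,"dy":-0.114,"dz":0,"twist":0,"grip":0.2},{"dx":0.032,"dy":-0.152,"dz":0,"twist":0,"grip":0.2},{"dx":0.04,"dy":-0.19,"dz":0,"twist":0,"grip":0.2}]'
python3 -m crank '[{"dx":0.008,"dy":-0.038,"dz":0,"twist":0,"grip":0.2},{"dx":0.016,"dy":-0.076,"dz":0,"twist":0,"grip":0.2},{"dx":0.024,"dy":-0.114,"dz":0,"twist":0,"grip":0.2},{"dx":0.032,"dy":-0.152,"dz":0,"twist":0,"grip":0.2},{"dx":0.039,"dy":-0.189,"dz":0,"twist":0,"grip":0.2}]'
python3 - <<'E'
from h import *
import cv2,json
s=arm.get_state();im=arm.grab_frame("wrist");cv2.imwrite("pics/w1.png",im[:,:,::-1])
json.dump({k:np.array(s[k]).tolist() for k in("eef_pos","ee_rot")},open("w1.json","w"))
print(s["eef_pos"],s["ee_rot"])
E
```

```text
t: 1.4
eef_pos: [0.4656, 0.0806, 0.2267]
ee_rot: [-3.141, 0.0, -1.159]
force: [1.8, 1.0, 0.4]
width: 0.0529
gripper_force: 0.0
t: 1.82
eef_pos: [0.5047, -0.1086, 0.2266]
ee_rot: [-3.141, 0.0, -1.16]
force: [1.2, -0.2, -0.1]
width: 0.0527
gripper_force: 0.0
[ 0.50469903 -0.1085701   0.22661386] [-3.14136696e+00  1.57428743e-05 -1.15963363e+00]
```

View pics/w1.png

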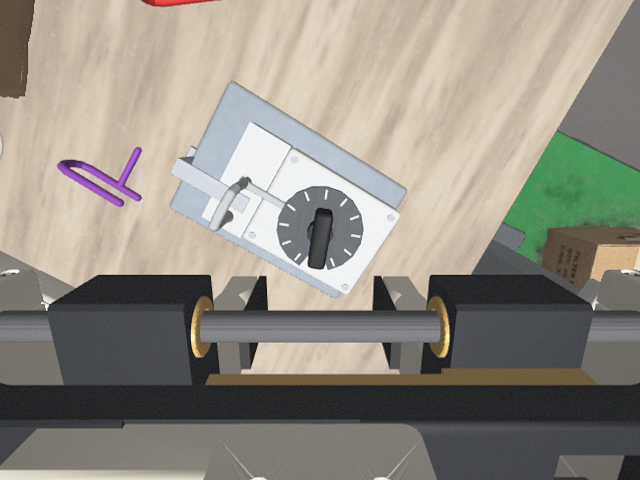

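The wrist view shows the bar nearly upright in the image, (323,212) to (317,268), centred between the fingers. The shackle is at (233,203). Now computing the bar axis and the box frame.

Run:
```python
from h import *
import cv2,json
np.set_printoptions(suppress=True,precision=4)
s=json.load(open("w1.json"));im=cv2.imread("pics/w1.png")
g=cv2.cvtColor(im,cv2.COLOR_BGR2GRAY)
m=np.zeros_like(g);m[195:275,290:350]=(g[195:275,290:350]<48)*255
n,l,st,c=cv2.connectedComponentsWithStats(m);i=1+np.argmax(st[1:,4]);print(st[i],c[i])
ys,xs=np.where(l==i);r=cv2.minAreaRect(np.stack([xs,ys],1).astype(np.float32));print(r)
b=cv2.boxPoints(r);b=b[np.argsort(b[:,1])];t0=b[:2].mean(0);t1=b[2:].mean(0)
P=[plane(ray("wrist",*t,s),.125) for t in(t0,t1)];print("ends",P,(P[0]+P[1])/2);d=P[1]-P[0];print(np.linalg.norm(d),"gate dir deg",np.degrees(np.arctan2(d[1],d[0])))
# screws
S=[plane(ray("wrist",*p,s),.075)[:2] for p in [(252,235),(294,159),(345,287),(392,217)]]
print(np.array(S),np.mean(S,0))
for a,b_ in [(2,0),(3,1)]: d=S[b_]-S[a];print(np.linalg.norm(d),np.degrees(np.arctan2(d[1],d[0])))
w=plane(ray("wrist",320,230,s),.0905);print("plate c",w)
sd=lambda x,y:ray("side",255+(x-396)/3.6,195+y/3.6)
print("bar/side",tri(ray("wrist",323,212,s),sd(618,168)),tri(ray("wrist",*c[i],s),sd(575,171)))
# shackle: arch & feet from both
print("feet",plane(ray("wrist",220,224,s),.075),plane(ray("wrist",246,183,s),.075))
cv2.imwrite("pics/w1c.png",cv2.resize(im[130:300,190:410],None,fx=3.5,fy=3.5,interpolation=2))
```

```text
[308 208  25  59 225] [318.2844 223.9289]
((315.2525939941406, 236.05670166015625), (19.799251556396484, 59.80388641357422), 23.96249008178711)
ends [array([ 0.5084, -0.1319,  0.125 ]), array([ 0.5083, -0.0839,  0.125 ])] [ 0.5083 -0.1079  0.125 ]
0.04808807632676867 gate dir deg 90.16957865866068
[[ 0.5577 -0.073 ]
 [ 0.5481 -0.1522]
 [ 0.4567 -0.0599]
 [ 0.4463 -0.1401]] [ 0.5022 -0.1063]
0.1017606444785722 -7.355577539366116
0.10255303035730005 -6.776730985027097
plate c [ 0.5033 -0.1062  0.0905]
bar/side (array([ 0.5111, -0.1299,  0.1317]), np.float64(0.000640242761707508)) (array([ 0.5101, -0.1128,  0.1227]), np.float64(0.009767266263385714))
feet [ 0.5883 -0.0711  0.075 ] [ 0.5794 -0.1158  0.075 ]
```

View pics/w1c.png

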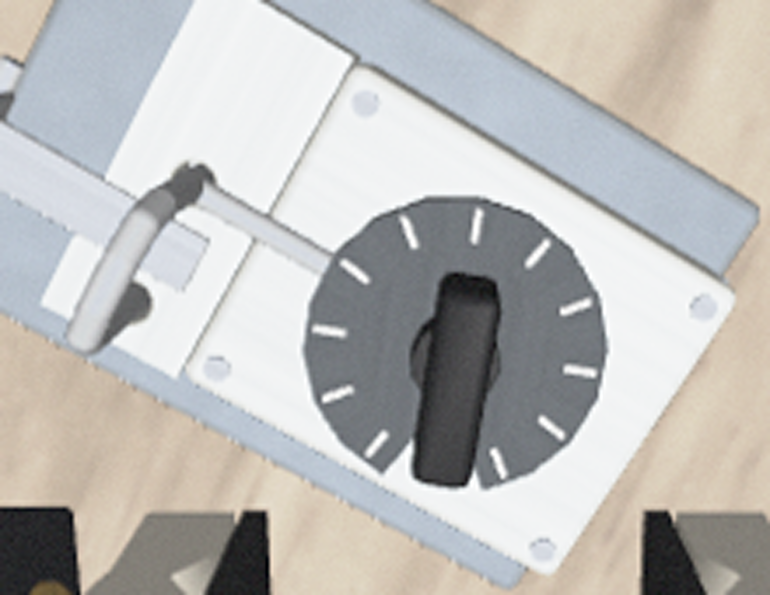

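Run:
```python
from h import *
import json
np.set_printoptions(suppress=True,precision=4)
s=json.load(open("w1.json"))
f=lambda p,z:plane(ray("wrist",190+p[0]/3.5,130+p[1]/3.5,s),z)[:2]
M=np.array([f(p,.0905) for p in [(375,443),(337,393),(328,330),(355,270),(408,232),(478,225),(538,252),(575,306),(580,371),(550,428),(498,462)]])
A=np.c_[2*M,np.ones(11)];x=np.linalg.lstsq(A,(M**2).sum(1),rcond=None)[0];c=x[:2];print("centre",c,"r",np.sqrt(x[2]+c@c))
a=np.degrees(np.unwrap(np.arctan2(*(M-c).T[::-1])));k=np.arange(1,12);print(a, "gate dir",np.mean(a+30*k))
B=np.array([f(p,.13) for p in [(440,276),(497,280),(413,482),(470,487)]]);print("bar",B.mean(0));d=B[2:].mean(0)-B[:2].mean(0);print(np.linalg.norm(d),np.degrees(np.arctan2(d[1],d[0])))
T=[f(p,.079) for p in [(205,188),(322,262)]];d=T[0]-T[1];print("toe",T,np.degrees(np.arctan2(d[1],d[0])))
```

```text
centre [ 0.5034 -0.1062] r 0.0319309172434379
[  73.8579   44.2546   14.3533  -16.0277  -45.4321  -76.6743 -105.9448
 -135.8319 -166.3613 -196.7459 -225.9987] gate dir 103.94991870755966
bar [ 0.5044 -0.1085]
0.04733129177592805 106.3746452212982
toe [array([ 0.5765, -0.1169]), array([ 0.5426, -0.1112])] -9.58745277909301
```

The gate direction is 104-106° and the box yaw is about -7.3°, so the dial is at about -1.95 rad and needs about 112° clockwise. Next: align with the bar, descend and grip.

```bash
python3 -m crank '[{"dx":0,"dy":0.001,"dz":-0.02,"twist":-5,"grip":0.1},{"dx":0,"dy":0.001,"dz":-0.05,"twist":-8.5,"grip":0.1},{"dx":0,"dy":0.001,"dz":-0.08,"twist":-8.5,"grip":0.1},{"dx":0,"dy":0.001,"dz":-0.11,"twist":-8.5,"grip":0.1},{"dx":0,"dy":0.001,"dz":-0.127,"twist":-8.5,"grip":0.1}]' 45
python3 -m crank '[{"dx":0,"dy":0,"dz":0,"twist":0,"grip":-1},{"dx":0,"dy":0,"dz":0,"twist":0,"grip":-1},{"dx":0,"dy":0,"dz":0,"twist":0,"grip":-1},{"dx":0,"dy":0,"dz":0,"twist":0,"grip":-1},{"dx":0,"dy":0,"dz":0,"twist":0,"grip":-1}]' 45
```

```text
t: 2.28
eef_pos: [0.5028, -0.1057, 0.0965]
ee_rot: [3.138, 0.001, -1.309]
force: [-0.7, 0.6, -0.4]
width: 0.048
gripper_force: 0.0
t: 2.7
eef_pos: [0.5039, -0.1059, 0.1007]
ee_rot: [3.14, -0.0, -1.308]
force: [-4.6, -1.4, 7.5]
width: 0.0203
gripper_force: 24.3
```

```bash
python3 -m crank '[{"dx":0,"dy":0,"dz":0,"twist":0,"grip":-1},{"dx":0,"dy":0,"dz":0,"twist":0,"grip":-1},{"dx":0,"dy":0,"dz":0,"twist":0,"grip":-1},{"dx":0,"dy":0,"dz":0,"twist":0,"grip":-1},{"dx":0,"dy":0,"dz":0,"twist":0,"grip":-1}]' 45
python3 - <<'E'
from h import *
import cv2
s=arm.get_state();print(s["force"],s["moment"],s["width"])
im=arm.grab_frame("wrist");b=arm.grab_frame("side")[185:305,245:375]
cv2.imwrite("pics/g1.png",np.hstack([im[130:370,160:480],cv2.resize(b,(260*1,240),interpolation=2)])[:,:,::-1])
E
```

```text
t: 3.12
eef_pos: [0.5039, -0.1059, 0.1008]
ee_rot: [3.141, -0.0, -1.308]
force: [-4.8, 0.5, 5.4]
width: 0.0192
gripper_force: 45.0
[-4.84218353  0.52707719  5.4363715 ] [-0.31522602  1.96330811  0.06576278] 0.019205717405548408
```

View pics/g1.png

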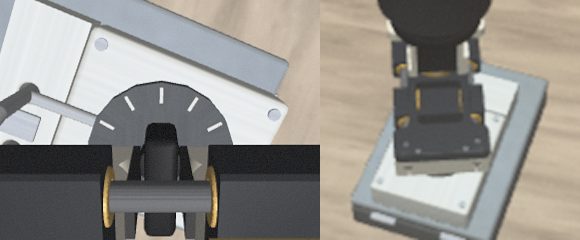

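The picture shows the fingers straddling the bar squarely. The width of 19 mm, rather than 14, says the tips are pinching the 22 mm stalk. I'll open, rise 8 mm and regrip.

```bash
python3 -m crank '[{"dx":0,"dy":0,"dz":0,"twist":0,"grip":-0.2},{"dx":0,"dy":0,"dz":0,"twist":0,"grip":-0.2},{"dx":0,"dy":0,"dz":0.004,"twist":0,"grip":-0.2},{"dx":0,"dy":0,"dz":0.008,"twist":0,"grip":-0.2},{"dx":0,"dy":0,"dz":0.009,"twist":0,"grip":-0.2}]' 45
for i in 1 2; do python3 -m crank '[{"dx":0,"dy":0,"dz":0,"twist":0,"grip":-1},{"dx":0,"dy":0,"dz":0,"twist":0,"grip":-1},{"dx":0,"dy":0,"dz":0,"twist":0,"grip":-1},{"dx":0,"dy":0,"dz":0,"twist":0,"grip":-1},{"dx":0,"dy":0,"dz":0,"twist":0,"grip":-1}]' 45; done
```

```text
t: 3.63
eef_pos: [0.5057, -0.1054, 0.1098]
ee_rot: [-3.14, -0.0, -1.308]
force: [0.3, -1.1, -0.1]
width: 0.0348
gripper_force: 0.0
t: 4.05
eef_pos: [0.5038, -0.1058, 0.1083]
ee_rot: [3.14, 0.0, -1.308]
force: [-4.3, -1.2, 3.6]
width: 0.0133
gripper_force: 45.0
t: 4.47
eef_pos: [0.5038, -0.1058, 0.1083]
ee_rot: [3.14, 0.0, -1.308]
force: [-5.7, -1.2, 3.5]
width: 0.0136
gripper_force: 45.0
```

```bash
for i in 1 2 3; do python3 -m crank '[{"dx":0,"dy":0,"dz":0,"twist":-7,"grip":-1},{"dx":0,"dy":0,"dz":0,"twist":-14,"grip":-1},{"dx":0,"dy":0,"dz":0,"twist":-21,"grip":-1},{"dx":0,"dy":0,"dz":0,"twist":-28,"grip":-1},{"dx":0,"dy":0,"dz":0,"twist":-35,"grip":-1}]' 45; done
python3 -m crank '[{"dx":0,"dy":0,"dz":0,"twist":-4,"grip":-1},{"dx":0,"dy":0,"dz":0,"twist":-7,"grip":-1},{"dx":0,"dy":0,"dz":0,"twist":-7,"grip":-1},{"dx":0,"dy":0,"dz":0,"twist":-7,"grip":-1},{"dx":0,"dy":0,"dz":0,"twist":-7,"grip":-1}]' 45; python3 -c "
from station import arm
s=arm.get_state();print(s['moment'],s['ee_rot'],s['q'])"
```

```text
t: 4.88
eef_pos: [0.5043, -0.1058, 0.1084]
ee_rot: [3.141, -0.001, -1.925]
force: [-2.7, -2.3, 1.9]
width: 0.0137
gripper_force: 45.0
t: 5.3
eef_pos: [0.5046, -0.106, 0.1083]
ee_rot: [-3.141, -0.001, -2.536]
force: [-2.1, -4.4, 0.2]
width: 0.0136
gripper_force: 45.0
t: 5.72
eef_pos: [0.5047, -0.1064, 0.1084]
ee_rot: [-3.14, -0.0, 3.137]
force: [-0.7, -7.4, -0.1]
width: 0.0137
gripper_force: 45.0
t: 6.13
eef_pos: [0.5047, -0.1065, 0.1084]
ee_rot: [-3.14, -0.0, 3.02]
force: [0.1, -7.7, -0.5]
width: 0.0133
gripper_force: 45.0
[-2.50802988  0.16317531 -0.06107113] [-3.14038463e+00 -2.08207175e-04  3.02026980e+00] [ 1.73967426e-01  2.10974610e-01 -4.95261451e-01  1.43876579e-03
 -8.65111528e-01 -1.86701990e+00]
```

```bash
python3 -m crank '[{"dx":0,"dy":0,"dz":0,"twist":0,"grip":0},{"dx":0,"dy":0,"dz":0,"twist":0,"grip":0},{"dx":0,"dy":0,"dz":0,"twist":0,"grip":0},{"dx":0,"dy":0,"dz":0.005,"twist":0,"grip":0},{"dx":0,"dy":0,"dz":0.03,"twist":0,"grip":0.2}]'
python3 -m crank '[{"dx":0.005,"dy":0,"dz":0.03,"twist":0,"grip":1},{"dx":0.015,"dy":0,"dz":0.06,"twist":0,"grip":1},{"dx":0.025,"dy":0,"dz":0.08,"twist":0,"grip":1},{"dx":0.035,"dy":0,"dz":0.09,"twist":0,"grip":1},{"dx":0.035,"dy":0,"dz":0.09,"twist":0,"grip":1}]'
python3 - <<'E'
from h import *
import cv2,json
s=arm.get_state();im=arm.grab_frame("wrist");cv2.imwrite("pics/w2.png",im[:,:,::-1])
json.dump({k:np.array(s[k]).tolist() for k in("eef_pos","ee_rot")},open("w2.json","w"))
cv2.imwrite("pics/w2c.png",cv2.resize(im[80:300,200:440],None,fx=2.5,fy=2.5,interpolation=2)[:,:,::-1])
E
```

```text
t: 6.55
eef_pos: [0.5026, -0.1053, 0.1358]
ee_rot: [-3.141, -0.006, 3.02]
force: [0.3, -0.2, 0.2]
width: 0.0415
gripper_force: 0.0
t: 6.97
eef_pos: [0.5428, -0.1053, 0.2319]
ee_rot: [3.141, 0.006, 3.021]
force: [-0.4, -0.0, 0.2]
width: 0.075
gripper_force: 0.0
```

View pics/w2c.png

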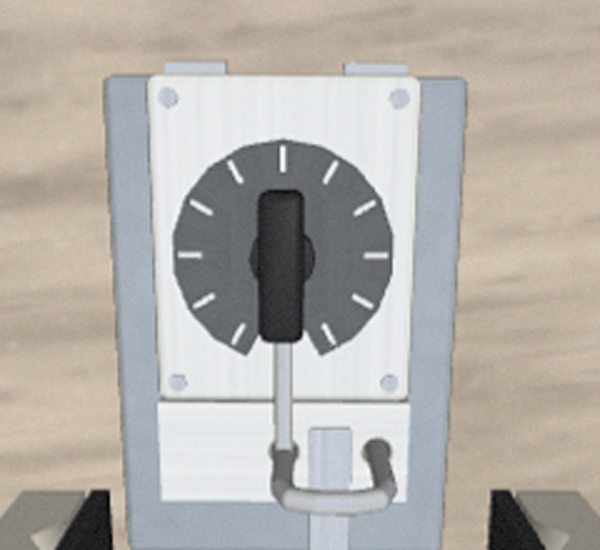

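The dial bar is aligned with the toe and the gate is centred over it, with the marks symmetric either side. The shackle feet are at crop (284,450) and (378,447), its crown around (335,498).

Run:
```python
from h import *
import json
np.set_printoptions(suppress=True,precision=4)
s=json.load(open("w2.json"));r=lambda x,y:ray("wrist",200+x/2.5,80+y/2.5,s)
S=np.array([plane(r(*p),.075)[:2] for p in [(168,98),(399,98),(178,383),(390,384)]])
for a,b in[(0,2),(1,3)]: d=S[b]-S[a];print("yaw",np.degrees(np.arctan2(d[1],d[0])))
print("feet",plane(r(284,450),.075),plane(r(378,447),.075))
sd=lambda x,y:ray("side",255+(x-396)/3.6,195+y/3.6)
print("crown",tri(r(335,498),sd(592,52)),plane(r(335,498),.127))
c=plane(r(282,250),.0905)[:2];t=np.radians(-7);Rm=np.array([[np.cos(t),-np.sin(t)],[np.sin(t),np.cos(t)]])
for c in [c,(0.5035,-.1062)]: print("pred",c,c+Rm@[78,18]*1e-3 if 0 else np.array(c)+Rm@np.array([.078,.018]))
```

```text
yaw -7.2391756886120655
yaw -6.989646171984763
feet [ 0.5799 -0.1153  0.075 ] [ 0.5831 -0.0792  0.075 ]
crown (array([ 0.578 , -0.1   ,  0.1348]), np.float64(0.005467807676013967)) [ 0.58   -0.0976  0.127 ]
pred [ 0.5021 -0.1059] [ 0.5817 -0.0975]
pred (0.5035, -0.1062) [ 0.5831 -0.0978]
```

```bash
python3 -m crank '[{"dx":0.025,"dy":0.004,"dz":0,"twist":0,"grip":1},{"dx":0.039,"dy":0.008,"dz":-0.025,"twist":0,"grip":1},{"dx":0.039,"dy":0.008,"dz":-0.055,"twist":0,"grip":1},{"dx":0.039,"dy":0.008,"dz":-0.085,"twist":0,"grip":1},{"dx":0.039,"dy":0.008,"dz":-0.105,"twist":0,"grip":1}]' 30
python3 -m crank '[{"dx":0,"dy":0,"dz":-0.015,"twist":0,"grip":1},{"dx":0,"dy":0,"dz":-0.03,"twist":0,"grip":1},{"dx":0,"dy":0,"dz":-0.035,"twist":0,"grip":1},{"dx":0,"dy":0,"dz":-0.035,"twist":0,"grip":0.5},{"dx":0,"dy":0,"dz":-0.035,"twist":0,"grip":0.3}]' 30
```

```text
t: 7.43
eef_pos: [0.5763, -0.0973, 0.1196]
ee_rot: [-3.141, -0.005, 3.02]
force: [-0.6, 0.0, -0.2]
width: 0.0875
gripper_force: 0.0
t: 7.85
eef_pos: [0.5785, -0.0975, 0.0885]
ee_rot: [-3.141, -0.001, 3.021]
force: [-0.2, -0.5, 0.3]
width: 0.0793
gripper_force: 0.0
```

```bash
python3 -m crank '[{"dx":0.003,"dy":0,"dz":0.001,"twist":0,"grip":0.2},{"dx":0.003,"dy":0,"dz":0.001,"twist":0,"grip":0.1},{"dx":0.003,"dy":0,"dz":0.001,"twist":0,"grip":0},{"dx":0.003,"dy":0,"dz":0.001,"twist":0,"grip":-0.2},{"dx":0.003,"dy":0,"dz":0.001,"twist":0,"grip":-0.2}]' 30
python3 -m crank '[{"dx":0,"dy":0,"dz":0,"twist":0,"grip":-0.3},{"dx":0,"dy":0,"dz":0,"twist":0,"grip":-0.3},{"dx":0,"dy":0,"dz":0,"twist":0,"grip":-0.3},{"dx":0,"dy":0,"dz":0,"twist":0,"grip":-0.3},{"dx":0,"dy":0,"dz":0,"twist":0,"grip":-0.3}]' 40
python3 - <<'E'
from h import *
import cv2
s=arm.get_state();print(s["force"],s["moment"])
im=arm.grab_frame("wrist");b=arm.grab_frame("side")[165:305,245:375]
cv2.imwrite("pics/g2.png",np.hstack([im[60:370,120:520],cv2.resize(b,(288,310),interpolation=2)])[:,:,::-1])
E
```

```text
t: 8.27
eef_pos: [0.5819, -0.0975, 0.09]
ee_rot: [3.141, 0.001, 3.02]
force: [-0.5, 0.4, -0.9]
width: 0.0465
gripper_force: 0.0
t: 8.68
eef_pos: [0.5819, -0.0975, 0.0898]
ee_rot: [3.142, 0.0, 3.021]
force: [0.2, 0.6, 3.3]
width: 0.0428
gripper_force: 40.0
[0.22876993 0.61305308 3.30590162] [ 0.26465209 -0.00148357  0.00788469]
```

View pics/g2.png

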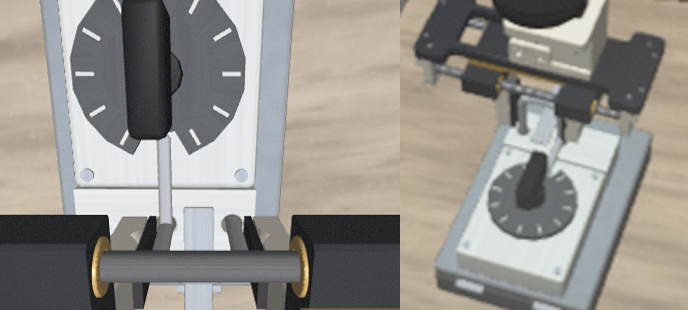

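The shackle is gripped across both legs (42.8 mm at 40 N) and the gate is still over the toe. Lifting gently at first.

```bash
python3 -m crank '[{"dx":0,"dy":0,"dz":0.003,"twist":0,"grip":-0.3},{"dx":0,"dy":0,"dz":0.006,"twist":0,"grip":-0.3},{"dx":0,"dy":0,"dz":0.009,"twist":0,"grip":-0.3},{"dx":0,"dy":0,"dz":0.012,"twist":0,"grip":-0.3},{"dx":0,"dy":0,"dz":0.015,"twist":0,"grip":-0.3}]' 40
```

```text
t: 9.2
eef_pos: [0.5817, -0.0975, 0.1048]
ee_rot: [3.142, -0.0, 3.02]
force: [-0.5, 0.0, -1.7]
width: 0.0431
gripper_force: 40.0
```

Free so far, with force about equal to the shackle's weight. Continuing up.

```bash
python3 -m crank '[{"dx":0,"dy":0,"dz":0.008,"twist":0,"grip":-0.3},{"dx":0,"dy":0,"dz":0.018,"twist":0,"grip":-0.3},{"dx":0,"dy":0,"dz":0.03,"twist":0,"grip":-0.3},{"dx":0,"dy":0,"dz":0.045,"twist":0,"grip":-0.3},{"dx":0,"dy":0,"dz":0.06,"twist":0,"grip":-0.3}]' 40
python3 -m crank '[{"dx":0,"dy":0,"dz":0.015,"twist":0,"grip":-0.3},{"dx":0,"dy":0,"dz":0.03,"twist":0,"grip":-0.3},{"dx":0,"dy":0,"dz":0.045,"twist":0,"grip":-0.3},{"dx":0,"dy":0,"dz":0.055,"twist":0,"grip":-0.3},{"dx":0,"dy":0,"dz":0.06,"twist":0,"grip":-0.3}]' 40
for i in 1 2; do python3 -m crank '[{"dx":0,"dy":0,"dz":0.005,"twist":0,"grip":-0.3},{"dx":0,"dy":0,"dz":0.005,"twist":0,"grip":-0.3},{"dx":0,"dy":0,"dz":0.005,"twist":0,"grip":-0.3},{"dx":0,"dy":0,"dz":0.005,"twist":0,"grip":-0.3},{"dx":0,"dy":0,"dz":0.005,"twist":0,"grip":-0.3}]' 40; done
python3 - <<'E'
from h import *
import cv2
im=arm.grab_frame("wrist");b=arm.grab_frame("scene")[120:310,220:420]
cv2.imwrite("pics/f.png",np.hstack([im[60:400,140:500],cv2.resize(b,(360,340),interpolation=2)])[:,:,::-1])
E
```

```text
t: 9.62
eef_pos: [0.5818, -0.0976, 0.166]
ee_rot: [-3.142, 0.0, 3.02]
force: [0.9, 1.0, -0.9]
width: 0.0429
gripper_force: 40.0
t: 10.03
eef_pos: [0.5824, -0.0976, 0.227]
ee_rot: [3.141, 0.003, 3.021]
force: [-0.1, 0.5, -0.5]
width: 0.043
gripper_force: 40.0
t: 10.45
eef_pos: [0.5814, -0.0975, 0.2287]
ee_rot: [-3.141, -0.001, 3.02]
force: [-0.7, -0.3, -1.4]
width: 0.0433
gripper_force: 40.0
t: 10.87
eef_pos: [0.5817, -0.0975, 0.2345]
ee_rot: [3.142, -0.0, 3.02]
force: [-0.2, -0.2, -0.9]
width: 0.0432
gripper_force: 40.0
```

View pics/f.png

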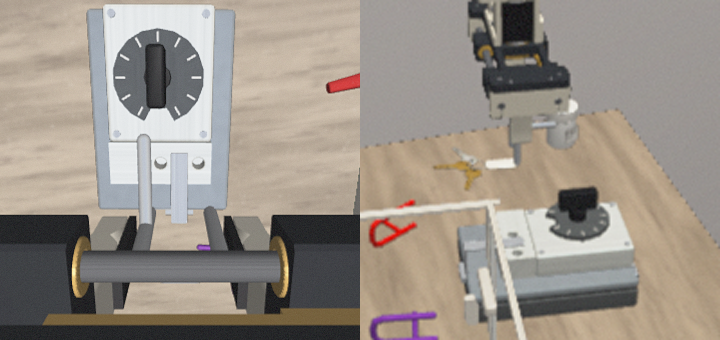

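The wells are empty, and the shackle hangs upright in the gripper about 14 cm above where it sat. Handing in.

```bash
python3 -c "
from station import arm
import numpy as np
s=arm.get_state();print(np.abs(s['qd']).max(),s['width'])
print(arm.job_done())"
```

```text
0.001154778411412467 0.04267463129216669
the job is handed in; nothing more can be done
None
```

I turned the dial clockwise until the gate stood over the toe, pulled the shackle straight up out of the lock and handed in at about 11 s, holding it upright and still about 14 cm above its seat; the jar, petri dish and marker were never approached.

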